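Hook, close and clamp the gear housing cover

TASK

Put the metal cover back on the red gear housing: take it out of the slotted wooden rack, set it down on the sloping rest and let go, take it again by its fin handle, hook its tongue under the housing's ledge at a tilt and swing it down flat and square over the opening without letting it drop. Then loosen the black clamp knob, slide the clamp over the cover's free edge up to its stop and turn the knob back until the clamp is tight again. Leave the tin, the hammer and the wooden block as they are.

Things in the scene. Friction and masses are not known exactly. Their poses are not given: they have to be found in the camera images.
- cover_mid (a point): Loose flat aluminium cover plate, about 0.35 kg, overall 120 (its x) x 8 thick (its y) x 150 mm (its z); point at the middle of the plate, mid-thickness. z runs from the tongue to the free edge. z = -75 to -59 mm is the tongue: 100 mm wide, 5 mm thick, level with the back (+y) face. Free edge at z = +75. The fin handle stands on the front (-y) face.
- cover_tongue (a point): Middle of the tongue's tip edge, axes as the cover's. Starts upright in the rack: z up, fin towards the rack's -y, standing on the tongue.
- cover_fin (a point): Grip point in the fin handle, 30 mm out from the plate's front face: a rib 70 mm long along x, 12 mm thick along z, reaching 42 mm out from the face; it stands at the middle of the plate. Axes as the cover's (-y is the way out of the plate). Seated, -y is up and z points along the housing's +y; on the rest the back face lies on the slope.
- cover: The cover itself; origin at the middle of the tongue's tip edge, axes as for its middle point.
- rack: Fixed wooden rack, base 160 x 90 mm, 57 mm high. Origin at the centre of its underside. Slot along its x, 11 mm wide, 140 mm long, slot floor at z = 12 mm; the cover stands in it on its tongue, its top edge 162 mm above the bench.
- rest: Fixed plywood sloping rest, base 150 x 130 mm. Origin at the centre of its underside. Its 130 mm wide sloping face rises at 45 degrees towards its +y, for 95 mm along the slope; the upper 55 mm of a cover lying on it overhang freely.
- rest_toe (a point): inner bottom corner of the rest's sloping face, middle of its width, where the face meets the 12 mm high toe strip (25 mm above the bench); axes as the rest's. The cover's tongue tip comes to lie here, its back face on the slope.
- housing: Fixed red gear housing, 150 (x) x 300 mm (y), deck 55 mm high with an opening. Origin at the centre of its underside. At its -y end a wall (inner face y = -136 mm) carries a dark steel ledge 130 mm wide: edge at y = -126 mm, underside 68 mm, top 74 mm above the bench, so the gap under it is 13 mm high and 10 mm deep. A rim 5 mm high crosses the deck at y = 21 to 27 mm.
- seat (a point): on the deck, middle of the place where the seated cover's plate lies (axes as the housing's): the seated cover has its middle 4 mm above it, tongue tip towards -y (at -75 mm, 2 mm from the wall), free edge at +75 mm (5 mm from the rim)
- knob_grip (a point): Black clamp knob with a bar grip 64 mm long, 14 mm thick and 40 mm high, on top of the dark steel clamp carriage; point on the knob's upright axis, 14 mm below the bar's top and 26 mm above its round hub (32 mm diameter); its x runs along the bar. The carriage's top is 40 mm below this point.
- clampknob (a joint): Knob angle in rad: 0 = tight (bar across the housing, along the housing's x); grows as it is turned counter-clockwise seen from above, up to its stop at 1.4. It grips the carriage below about 0.6 and leaves it free above 0.85. Takes about 0.2 N m and stays where it is left.
- carriage (a joint): Clamp carriage position in m: 0 = fully back, 0.05 = at its stop over the cover's free edge. Grows as it slides along the housing's -y (1 to 2 N when free; held by friction when the knob is tight, and then unable to pass 0.032). Carries a 50 mm wide keeper plate whose underside passes 4 mm above a seated cover; at 0 it stands 29 mm clear of a seated cover's free edge.
- tin: bystander: dark metal tin, 72 mm diameter, 100 mm high; origin at the centre of its underside
- hammer: bystander: hammer lying on the bench
- dieblock: bystander: dark wooden block 90 x 60 x 45 mm; origin at the centre of its underside

How it is judged:
By the outcome, as a careful person would: the job done as asked, in the order asked, and still so for the second after the job is handed in, with the robot touching nothing.
It also fails if it takes over 72 s, if anything falls off the work surface, if the arm or the gripper's body presses on something with over 40 N, if the wrist force passes 120 N, or if a joint passes its speed limit or range.

ROBOT

A 6-joint arm with a two-finger parallel gripper is mounted at the origin on the work surface. World frame = base frame: x ahead of the robot, y to its left, z up, the work surface at z = 0. Lengths are in m, angles in rad, forces in N, time in s.
With the tool pointing down it reaches from about 0.35 to 1 m from the base axis. Payload 7.1 kg.
Tool frame: the origin (TCP) lies midway between the tips of the shut fingers; the grasp point (between the pads) lies arm.grasp_offset behind it (arm.grasp_offset is the distance from the TCP to the grasp point, in m); z points along the fingers, y is the line along which they close (so a half turn about z gives the same grasp; the last joint's range is limited). The gripper opens to 85 mm and grips with 20 to 120 N. Pads are 22 mm wide; open, the fingers measure 114 mm over their backs; the gripper's body (76 mm by 85 mm) begins 54 mm behind the grasp point. The pads swing forward as they close: fully open they stand 13 mm farther back than shut.
Start: joints at [-1.215, 0.423, 1.63, -0, 1.089, -0.019], TCP at [0.229, -0.582, 0.231] pointing down, gripper open.
Joint ranges: [-3, 3], [-0.9, 2.11], [0.09, 2.58], [-1.31, 4.45], [0.11, 2.69], [-2.54, 2.54]. Speed limits (rad/s): [2.39, 2.39, 3.01, 3.14, 3.14, 3.14].

INTERFACE

Orientations are given as a unit quaternion [w, x, y, z].
In Python, from cell import arm, snapshot, camera_params, order, spotter gives the robot as it stands. The module is installed in compiled form; this text tells all that it offers.
- The arm moves only by the shell command python3 -m jog 'ROWS' [OPENING] [FORCE]. ROWS is JSON, a list of rows, each a list of 6 numbers: the shift along the world's x, y, z in mm, then the turn, a rotation vector about the world's x, y, z in degrees. A call has 1 to 8 rows; each row shifts and turns the commanded pose from where the row before left it; what a row does not reach is not made up. A row lasts 1/12 s, in which the tool goes at most 41.7 mm and 7.16 degrees, less where a joint would pass 70% of its speed; a pose out of reach is approached as far as the arm can. A call with a gripper value outside its range is refused whole. OPENING is the opening, from 0 (shut) to 1 (fully open), set as the call begins (- or left out, the last holds). The fingers move at their own pace and stop on an object; FORCE is the grip in N (left out, the last holds). Time passes only in rows, so rows that do not move let the fingers close. It gives the time, the measured TCP pose, the force, the opening and the grip force at its end, in the units of the state.
- arm.read_state(): the state, without advancing time (a new reading comes with each control period).
- snapshot(name): name is "side" or "top"; returns (picture, depth): 384x512x3 uint8, blue, green, red; 384x512 float32, m along the optical axis (not along the pixel's ray), 0 where there is no reading.
- camera_params(name): a dict with "K" (3x3 intrinsics, pixels), "view" (4x4, takes a point from world to camera coordinates). Camera axes: x right, y up, looking along -z (the intrinsics and any distortion apply to the point x, -y, -z); pixel columns grow to the right and rows downward; lengths in m; the calibration is good to about 2 mm. A picture is of the moment at which its call begins. camera_params takes no time and is no camera call.
- order.sign_off(): hands the job in; it is judged then, once.
Trained networks look in the newest picture that a camera, given by its name, has taken for a name from the list of things; names that differ only in an ending like _2 or _b are one class to them, and where a whole thing is asked for, a point or a joint stands for the part that bears it (a point fixed in the world has none). Each returns a list of dicts, best first, with "conf" (0 to 1); they miss things now and then, are a little off and sometimes report something else, mostly with a low value. They report only what shows in the picture. A call takes as long as a camera call.
- spotter.trace(camera, thing): "pixels" (384x512 bool, what is visible of it).
- spotter.pinpoint(camera, thing): "xyz" ([x, y, z] in m, in world coordinates, good to about 4 mm: a listed point, or the origin of a listed thing).
The state is a dict: "t": time; "joint_positions": joint angles; "dq": joint speeds; "joint_efforts": joint torques, N m; "tcp_pos": TCP position; "tcp_rot": TCP orientation; "ft_force": force on the tool from outside, world axes, zero at the start; "ft_torque": the same for the moment, N m; "width": opening from 0.0 (shut) to 1.0 (fully open); "grasp_force": force on a finger pad.
Only numpy, scipy, OpenCV 4.12 (cv2) and the standard library are available. Lean on these libraries where they do the work, as an engineer would, in place of code of your own. Each camera call takes 0.05 s, during which the arm holds its last target. There are 200 camera calls.

## Working session

There is one attempt and no reset: what is moved stays moved. The work goes in short steps, Python scripts to look and compute and a shell command to move; the robot and the scene stay as the last step left them, time stands still between calls to the robot, and variables do not carry over. Pictures are saved under pics/ and viewed, at most 10 in all, crops included, and the job is handed in when it is done.

```bash
mkdir -p pics; python3 - <<'E'
from cell import arm, snapshot, camera_params, spotter
import cv2,numpy as np
print(arm.grasp_offset, arm.read_state())
for c in("top","side"):
    p,d=snapshot(c); cv2.imwrite(f"pics/{c}0.png",p); np.save(f"pics/{c}d0.npy",d)
    for n in "cover_mid cover_tongue cover_fin rack rest rest_toe housing seat knob_grip tin hammer dieblock".split():
        r=spotter.pinpoint(c,n)
        print(c,n,[(np.round(q["xyz"],4).tolist(),round(q["conf"],2)) for q in r[:2]])
E
```

```text
0.0187 {'t': 0.0, 'joint_positions': array([-1.21500364e+00,  4.23874211e-01,  1.63070507e+00,  1.44191376e-05,
        1.08859594e+00, -1.89896957e-02]), 'dq': array([-0.00103873,  0.00014687, -0.00107054, -0.00105815,  0.00109488,
       -0.00014139]), 'joint_efforts': array([-2.92694367e-04, -5.57385707e+01, -2.81747246e+01, -6.01675015e-05,
        7.35677546e-03, -2.99308226e-05]), 'tcp_pos': array([ 0.22863331, -0.58108194,  0.23051894]), 'tcp_rot': array([-7.81161548e-04,  9.82493906e-01,  1.86293045e-01, -1.26330096e-04]), 'ft_force': array([ 0.05994965,  0.51005948, -0.19098857]), 'ft_torque': array([ 0.0107825 ,  0.0184114 , -0.02968296]), 'grasp_force': 0.0, 'width': 1.001473181467758}
top cover_mid [([0.546, 0.1103, 0.0834], 0.61)]
top cover_tongue []
top cover_fin [([0.54, 0.0794, 0.084], 0.76), ([0.535, 0.1179, -0.0005], 0.39)]
top rack [([0.5352, 0.1158, -0.0033], 0.8), ([0.4802, -0.0838, 0.1225], 0.7)]
top rest [([0.5129, 0.3142, -0.0015], 0.66)]
top rest_toe []
top housing [([0.4908, -0.187, -0.0016], 0.88)]
top seat [([0.4912, -0.2483, 0.0566], 0.72)]
top knob_grip [([0.4801, -0.0846, 0.1214], 0.95)]
top tin [([0.7455, 0.0276, -0.0024], 0.86)]
top hammer []
top dieblock [([0.7408, -0.1631, 0.0029], 0.56)]
side cover_mid [([0.5356, 0.1188, 0.0014], 0.71), ([0.5459, 0.1147, 0.0885], 0.67)]
side cover_tongue []
side cover_fin [([0.7173, 0.2052, -0.0039], 0.73), ([0.5461, 0.0798, 0.0797], 0.63)]
side rack [([0.5368, 0.1155, 0.0031], 0.79)]
side rest [([0.5157, 0.3139, 0.0007], 0.66)]
side rest_toe [([0.5153, 0.273, 0.0249], 0.93), ([0.5341, 0.1192, 0.0023], 0.35)]
side housing [([0.4918, -0.1942, -0.0032], 0.81)]
side seat [([0.4894, -0.2451, 0.0556], 0.71)]
side knob_grip [([0.4833, -0.0824, 0.1202], 0.62)]
side tin [([0.7401, 0.0236, -0.0027], 0.95)]
side hammer [([0.7136, 0.2063, -0.0025], 0.71), ([0.4951, -0.1906, -0.0006], 0.69)]
side dieblock [([0.736, -0.1574, 0.0046], 0.61)]
```

View pics/top0.png

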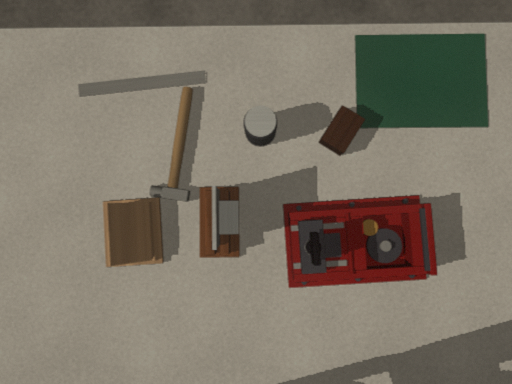

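View pics/side0.png

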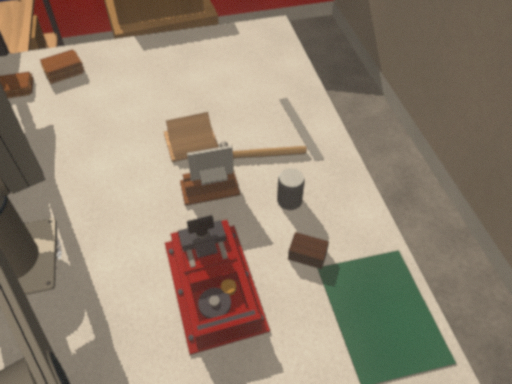

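```bash
cat > h.py <<'E'
from cell import arm, snapshot, camera_params, order, spotter
import cv2,numpy as np
from scipy.spatial.transform import Rotation as R
def cloud(c,d):
    P=camera_params(c);K=np.array(P["K"]);V=np.linalg.inv(np.array(P["view"]))
    v,u=np.mgrid[:d.shape[0],:d.shape[1]]
    x=(u-K[0,2])/K[0,0]*d;y=(v-K[1,2])/K[1,1]*d
    return np.stack([x,-y,-d],-1)@V[:3,:3].T+V[:3,3]
def proj(c,p):
    P=camera_params(c);K=np.array(P["K"]);V=np.array(P["view"])
    q=V[:3,:3]@np.array(p)+V[:3,3];q=q*[1,-1,-1];q=K@q
    return q[:2]/q[2]
def rect(pts):
    (cx,cy),(w,h),a=cv2.minAreaRect((pts[:,:2]*1000).astype(np.float32));return np.round([cx,cy,w,h,a],1)
def state():
    s=arm.read_state();q=s["tcp_rot"];r=R.from_quat(q,scalar_first=True).as_matrix()
    return s,r
E
python3 - <<'E'
from h import *
print(camera_params("top"),camera_params("side"))
for c in("top","side"):
    d=np.load(f"pics/{c}d0.npy");X=cloud(c,d);ok=d>0
    def sel(lo,hi,zlo,zhi):
        m=ok&(X[...,0]>lo[0])&(X[...,0]<hi[0])&(X[...,1]>lo[1])&(X[...,1]<hi[1])&(X[...,2]>zlo)&(X[...,2]<zhi)
        return X[m]
    for n,a in dict(covertop=((.45,.02),(.65,.2),.13,.18),fin=((.45,.02),(.65,.105),.07,.1),racktop=((.42,.02),(.68,.2),.045,.064),rest=((.4,.22),(.62,.42),.03,.3),deck=((.38,-.37),(.6,0),.05,.06),ledge=((.38,-.37),(.6,-.25),.069,.09),house=((.38,-.37),(.6,0),.03,.2),knob=((.4,-.14),(.56,-.03),.125,.15)).items():
        p=sel(*a)
        if len(p)>5:
            print(c,n,len(p),rect(p),"zmed",np.round(np.median(p[:,2]),4),"min",p.min(0).round(3),"max",p.max(0).round(3))
E
```

```text
{'K': array([[385.77941194,   0.        , 252.90352598],
       [  0.        , 385.77941194, 194.25986964],
       [  0.        ,   0.        ,   1.        ]]), 'view': array([[-0.00475082, -0.99985542, -0.01632664,  0.04355139],
       [ 0.99844753, -0.00564897,  0.05541323, -0.59488677],
       [-0.05549745, -0.01603804,  0.99833001, -0.85507466],
       [ 0.        ,  0.        ,  0.        ,  1.        ]])} {'K': array([[494.4608395 ,   0.        , 245.34071125],
       [  0.        , 494.4608395 , 184.21674514],
       [  0.        ,   0.        ,   1.        ]]), 'view': array([[ 0.9744918 , -0.22399622, -0.0138359 , -0.59724527],
       [ 0.17950783,  0.74097577,  0.64709493, -0.1955837 ],
       [-0.13469475, -0.63307236,  0.76228388, -1.26716382],
       [ 0.        ,  0.        ,  0.        ,  1.        ]])}
top covertop 322 [543.9 112.3 118.5   7.7   1.1] zmed 0.1623 min [0.485 0.109 0.139] max [0.603 0.117 0.166]
top fin 580 [543.3  87.5  34.9  68.1  89.9] zmed 0.0927 min [0.509 0.07  0.087] max [0.577 0.105 0.097]
top racktop 768 [533.9 118.5 138.3  50.    0. ] zmed 0.05
[... 835 characters left out ...]
0.58  0.105 0.099]
side racktop 337 [535.1 112.3  54.1 140.5  87.6] zmed 0.0556 min [0.465 0.086 0.045] max [0.605 0.142 0.064]
side rest 1363 [514.1 295.4 130.7  89.5   3.8] zmed 0.0596 min [0.447 0.249 0.03 ] max [0.58  0.343 0.095]
side deck 3026 [ 490.3 -191.7  150.3  296.7    3.4] zmed 0.0555 min [ 0.407 -0.344  0.05 ] max [ 0.573 -0.04   0.06 ]
side ledge 753 [ 497.9 -326.6  148.7   27.6    3.8] zmed 0.075 min [ 0.424 -0.344  0.069] max [ 0.572 -0.31   0.081]
side house 6566 [ 490.3 -192.1  150.3  297.5    3.4] zmed 0.0567 min [ 0.407 -0.344  0.03 ] max [ 0.573 -0.04   0.14 ]
side knob 179 [483.8 -85.3  63.6  16.4   3.8] zmed 0.1339 min [ 0.452 -0.095  0.125] max [ 0.516 -0.076  0.14 ]
```

The top view shows the rack with the upright cover at px (215,218), fin to the right (-y). The rest is at (133,232) with its toe at the right edge. The housing is at (360,240), with its ledge at (428,240) and the knob at (315,247), bar across. The side view agrees, with the rest at (190,135), cover at (210,165) and knob at (200,225).

```bash
cat > p.py <<'E'
from h import *
for c in("top","side"):
    d=np.load(f"pics/{c}d0.npy");X=cloud(c,d);ok=d>0
    m=ok&(abs(X[...,0]-.515)<.06)&(X[...,1]>.275)&(X[...,1]<.36)&(X[...,2]>.03)&(X[...,2]<.088)
    p=X[m]
    for k in range(5):
        o=p.mean(0);n=np.linalg.svd(p-o,full_matrices=False)[2][2];n*=np.sign(n[2]);r=(p-o)@n;p=p[abs(r)<max(.002,2*r.std())]
    print(c,len(p),"n",n.round(3),"tilt",np.degrees(np.arccos(n[2])).round(2),"yaw",np.degrees(np.arctan2(n[0],-n[1])).round(2),"y at x=.515,z=.025:",(o[1]-((.515-o[0])*n[0]+(.025-o[2])*n[2])/n[1]).round(4),p.min(0).round(3),p.max(0).round(3))
# wrist angle check
from scipy.optimize import least_squares
C=R.from_euler('z',90,degrees=True)
def chk(name,R_,tcp,phi):
    R_=np.array(R_);w=np.array(tcp)-.22*R_[:,2];j1=np.degrees(np.arctan2(w[1],w[0]))
    M=(R.from_euler('ZY',[j1,phi],degrees=True).inv()*R.from_matrix(R_)*C.inv())
    print(name,"j1",round(j1),"wrist r,z",np.hypot(*w[:2]).round(3),w[2].round(3),"j456",M.as_euler('ZYZ',degrees=True).round())
D=np.diag([1,-1,-1.])
Rx=lambda a:R.from_euler('x',a,degrees=True).as_matrix()
for phi in(100,120):
    chk("rack",D,[.544,.112,.13],phi)
    chk("rest",Rx(-45)@D,[.51,.36,.12],phi)
    chk("fin45",Rx(45)@D,[.51,.3,.12],phi)
    chk("house20",Rx(20)@D,[.49,-.25,.09],phi)
E
python3 p.py
python3 -m jog '[[13.1,28.9,0.8,0,0,-0.9],[13.1,28.9,0.8,0,0,-0.9],[13.1,28.9,0.8,0,0,-0.9],[13.1,28.9,0.8,0,0,-0.9],[13.1,28.9,0.8,0,0,-0.9],[13.1,28.9,0.8,0,0,-0.9],[13.1,28.9,0.8,0,0,-0.9],[13.1,28.9,0.8,0,0,-0.9]]' 0.6 60
python3 -m jog '[[13.1,28.9,0.8,0,0,-0.9],[13.1,28.9,0.8,0,0,-0.9],[13.1,28.9,0.8,0,0,-0.9],[13.1,28.9,0.8,0,0,-0.9],[13.1,28.9,0.8,0,0,-0.9],[13.1,28.9,0.8,0,0,-0.9],[13.1,28.9,0.8,0,0,-0.9],[13.1,28.9,0.8,0,0,-0.9]]'
python3 -m jog '[[13.1,28.9,0.8,0,0,-0.9],[13.1,28.9,0.8,0,0,-0.9],[13.1,28.9,0.8,0,0,-0.9],[13.1,28.9,0.8,0,0,-0.9],[13.1,28.9,0.8,0,0,-0.9],[13.1,28.9,0.8,0,0,-0.9],[13.1,28.9,0.8,0,0,-0.9],[13.1,28.9,0.8,0,0,-0.9]]'
```

```text
top 1716 n [ 0.046 -0.706  0.706] tilt 45.07 yaw 3.76 y at x=.515,z=.025: 0.2705 [0.455 0.275 0.03 ] [0.575 0.338 0.088]
side 924 n [ 0.044 -0.705  0.707] tilt 44.97 yaw 3.56 y at x=.515,z=.025: 0.2687 [0.455 0.275 0.03 ] [0.575 0.339 0.088]
rack j1 12 wrist r,z 0.555 0.35 j456 [  0.  80. 102.]
rest j1 45 wrist r,z 0.725 0.276 j456 [-32. 112. 132.]
fin45 j1 16 wrist r,z 0.53 0.276 j456 [46. 72. 94.]
house20 j1 -34 wrist r,z 0.588 0.297 j456 [17. 91. 55.]
rack j1 12 wrist r,z 0.555 0.35 j456 [  0.  60. 102.]
rest j1 45 wrist r,z 0.725 0.276 j456 [-30.  95. 142.]
fin45 j1 16 wrist r,z 0.53 0.276 j456 [53. 59. 77.]
house20 j1 -34 wrist r,z 0.588 0.297 j456 [17. 72. 49.]
t: 1.97
tcp_pos: [0.334, -0.349, 0.2379]
tcp_rot: [0.0, 0.992, 0.124, 0.0]
ft_force: [0.9, -0.7, -0.2]
width: 0.6
grasp_force: 0.0
t: 2.63
tcp_pos: [0.4389, -0.1177, 0.2444]
tcp_rot: [0.0, 0.998, 0.061, 0.0]
ft_force: [1.5, -1.0, -0.4]
width: 0.602
grasp_force: 0.0
t: 3.3
tcp_pos: [0.5437, 0.1137, 0.2507]
tcp_rot: [-0.0, 1.0, -0.001, 0.0]
ft_force: [0.4, 0.5, -0.2]
width: 0.597
grasp_force: 0.0
```

```bash
for i in 1 2 3; do python3 -m jog '[[0,0,0,0,0,7],[0,0,0,0,0,7],[0,0,0,0,0,7],[0,0,0,0,0,7],[0,0,0,0,0,7],[0,0,0,0,0,7],[0,0,0,0,0,7],[0,0,0,0,0,7]]' |grep tcp; done
python3 -m jog '[[0,-0.6,-10,0,0,7],[0,-0.6,-15,0,0,6],[0,0,-15,0,0,0],[0,0,-15,0,0,0],[0,0,0,0,0,0]]'
python3 - <<'E'
from h import *
s,r=state();print(s["tcp_pos"].round(4),r.round(3),s["joint_positions"].round(2))
for c in("top","side"):
    p,d=snapshot(c);X=cloud(c,d);np.save(f"pics/{c}1.npy",d);cv2.imwrite(f"pics/{c}1.png",p)
    for n in("cover_mid","cover_fin","rack"):print(c,n,[(q["xyz"].round(4) if hasattr(q["xyz"],"round") else np.round(q["xyz"],4),round(q["conf"],2)) for q in spotter.pinpoint(c,n)[:2]])
d=np.load("pics/sided0.npy");X=cloud("side",d)
m=(d>0)&(abs(X[...,0]-.544)<.06)&(X[...,1]>.09)&(X[...,1]<.13)&(X[...,2]>.11)&(X[...,2]<.156);p=X[m]
o=p.mean(0);n=np.linalg.svd(p-o,full_matrices=False)[2][2];print("front face",o.round(4),n.round(3),((p-o)@n).std())
E
```

```text
tcp_pos: [0.5432, 0.112, 0.2506]
tcp_rot: [0.0, 0.882, 0.471, 0.0]
tcp_pos: [0.5432, 0.112, 0.2506]
tcp_rot: [0.0, 0.558, 0.83, 0.0]
tcp_pos: [0.5432, 0.112, 0.2506]
tcp_rot: [0.0, 0.103, 0.995, 0.0]
t: 5.72
tcp_pos: [0.5414, 0.1105, 0.1929]
tcp_rot: [-0.002, -0.008, 1.0, -0.0]
ft_force: [-0.5, 0.4, -0.5]
width: 0.602
grasp_force: 0.0
[0.5414 0.1105 0.1929] [[-1.    -0.015 -0.005]
 [-0.015  1.    -0.001]
 [ 0.005 -0.001 -1.   ]] [ 0.18  0.37  1.82 -0.    0.96 -1.41]
top cover_mid []
top cover_fin [(array([ 0.4827, -0.0864,  0.1218]), 0.43)]
top rack []
side cover_mid [(array([0.5422, 0.1138, 0.0876]), 0.82), (array([ 0.4816, -0.081 ,  0.1193]), 0.28)]
side cover_fin [(array([0.5447, 0.0811, 0.0857]), 0.89), (array([ 0.737 , -0.1606,  0.0024]), 0.45)]
side rack [(array([0.5369, 0.1192, 0.0027]), 0.92)]
front face [0.5441 0.1077 0.1331] [-0.006  0.999  0.04 ] 0.001777927384012861
```

```bash
python3 -m jog '[[1,0.5,-15,0,0,0],[1,0.5,-15,0,0,0],[0,0,-15,0,0,0],[0,0,-12,0,0,0],[0,0,-8,0,0,0],[0,0,0,0,0,0]]' 
python3 -m jog '[[0,0,0,0,0,0],[0,0,0,0,0,0],[0,0,0,0,0,0],[0,0,0,0,0,0],[0,0,0,0,0,0],[0,0,0,0,0,0]]' 0 60
```

```text
t: 6.62
tcp_pos: [0.5443, 0.1116, 0.129]
tcp_rot: [-0.001, -0.008, 1.0, -0.0]
ft_force: [0.7, -0.2, 0.1]
width: 0.599
grasp_force: 0.0
t: 7.12
tcp_pos: [0.5459, 0.1134, 0.1315]
tcp_rot: [0.001, -0.007, 1.0, 0.002]
ft_force: [-1.3, 5.9, 2.2]
width: 0.089
grasp_force: 58.4
```

```bash
python3 - <<'E'
from h import *
s,r=state();print(s["tcp_pos"].round(4),s["ft_force"].round(1),s["ft_torque"].round(2),s["width"],s["grasp_force"])
E
```

```text
[0.5459 0.1134 0.1315] [-1.3  5.9  2.2] [ 2.    0.2  -0.15] 0.08875070337973874 58.42911958694458
```

```bash
python3 -m jog '[[0,0,4,0,0,0],[0,0,8,0,0,0],[0,0,14,0,0,0],[0,0,20,0,0,0],[0,0,25,0,0,0],[0,0,25,0,0,0],[0,0,14,0,0,0],[0,0,0,0,0,0]]' 
cat > rest.py <<'E'
from h import *
s,r=state();t=s["tcp_pos"];print(t.round(4),"ft",s["ft_force"].round(1),s["ft_torque"].round(2),s["width"].round(3),s["joint_positions"].round(2))
L=.1195;toe=np.array([.516,.2705,.025])
T=R.from_euler('ZX',[3.65,-45],degrees=True).as_matrix()  # cover axes
Rt=T@np.diag([-1,1,-1])
tg=toe-.004*T[:,1]+L*T[:,2]
print("target",tg.round(4),"delta mm",((tg-t)*1e3).round(1),"rotvec",np.degrees(R.from_matrix(Rt@r.T).as_rotvec()).round(2),"n",-T[:,1].round(3),"up",T[:,2].round(3))
E
python3 rest.py
python3 - <<'E'
from h import *
p,d=snapshot("side");X=cloud("side",d);cv2.imwrite("pics/side2.png",p)
m=(d>0)&(abs(X[...,0]-.544)<.06)&(X[...,1]>.085)&(X[...,1]<.13)&(X[...,2]>.12)&(X[...,2]<.24);p=X[m]
f=p[(abs(p[:,0]-.544)<.055)&(p[:,1]>.1)]
o=f.mean(0);n=np.linalg.svd(f-o,full_matrices=False)[2][2];print("front",o.round(4),n.round(3),"z",f.min(0),f.max(0))
for k in "cover_mid cover_tongue cover_fin".split():print([(np.round(q["xyz"],4),q["conf"]) for q in spotter.pinpoint("side",k)[:1]])
E
```

```text
t: 7.78
tcp_pos: [0.547, 0.1121, 0.244]
tcp_rot: [0.003, -0.008, 1.0, 0.001]
ft_force: [0.4, -0.6, -3.9]
width: 0.082
grasp_force: 58.8
front [0.5416 0.1082 0.191 ] [ 0.017 -1.    -0.025] z [0.48910523 0.10021243 0.12259986] [0.59888942 0.11576499 0.23987853]
[(array([0.5496, 0.1131, 0.1986]), 0.78)]
[(array([0.5455, 0.111 , 0.1273]), 0.56)]
[(array([0.5478, 0.0778, 0.1988]), 0.73)]Traceback (most recent call last):
  File "rest.py", line 2, in <module>
    s,r=state();t=s["tcp_pos"];print(t.round(4),"ft",s["ft_force"].round(1),s["ft_torque"].round(2),s["width"].round(3),s["joint_positions"].round(2))
                                                                                                    ^^^^^^^^^^^^^^^^
AttributeError: 'float' object has no attribute 'round'
```

```bash
sed -i 's/s\["width"\].round(3)/s["width"]/' rest.py; python3 rest.py
```

```text
[0.5441 0.1116 0.239 ] ft [-0.4  0.7 -3.4] [0.01 0.01 0.02] 0.0809025692778029 [ 0.18  0.31  1.78 -0.    1.05 -1.41]
target [0.5108 0.352  0.1123] delta mm [ -33.3  240.4 -126.7] rotvec [-44.94  -1.91   2.69] n [ 0.045 -0.706  0.707] up [-0.045  0.706  0.707]
```

```bash
python3 -m jog '[[-2.7,18.6,-3,-3.75,-0.16,0.22],[-2.7,18.6,-4,-3.75,-0.16,0.22],[-2.7,18.6,-6,-3.75,-0.16,0.22],[-2.7,18.6,-7,-3.75,-0.16,0.22],[-2.7,18.6,-8,-3.75,-0.16,0.22],[-2.7,18.6,-9,-3.75,-0.16,0.22],[-2.7,18.6,-9,-3.75,-0.16,0.22],[-2.7,18.6,-9,-3.75,-0.16,0.22]]' 
python3 -m jog '[[-2.7,18.6,-9,-3.75,-0.16,0.22],[-2.7,18.6,-9,-3.75,-0.16,0.22],[-2.7,18.6,-8,-3.75,-0.16,0.22],[-2.7,18.6,-7,-3.75,-0.16,0.22],[0,0,0,0,0,0],[0,0,0,0,0,0]]'
python3 rest.py
python3 - <<'E'
from h import *
p,d=snapshot("side");X=cloud("side",d);cv2.imwrite("pics/side3.png",cv2.resize(p[60:260,100:360],None,fx=3,fy=3))
for k in "cover_mid cover_tongue cover_fin rest_toe".split():print(k,[(np.round(q["xyz"],4),q["conf"]) for q in spotter.pinpoint("side",k)[:1]])
E
```

```text
t: 8.65
tcp_pos: [0.5228, 0.2614, 0.1836]
tcp_rot: [0.009, -0.023, 0.965, -0.261]
ft_force: [0.6, -0.3, -3.7]
width: 0.082
grasp_force: 59.5
t: 9.15
tcp_pos: [0.5114, 0.3357, 0.1489]
tcp_rot: [0.012, -0.031, 0.923, -0.384]
ft_force: [-0.5, -0.2, -3.3]
width: 0.084
grasp_force: 59.7
[0.5114 0.3357 0.1489] ft [-0.5 -0.2 -3.3] [0.87 0.07 0.04] 0.08361227747676969 [ 0.82  0.78  1.43 -0.54  1.54 -0.63]
target [0.5108 0.352  0.1123] delta mm [ -0.6  16.3 -36.6] rotvec [ 0.16 -0.1  -0.21] n [ 0.045 -0.706  0.707] up [-0.045  0.706  0.707]
cover_mid [(array([0.5117, 0.3053, 0.1129]), 0.95)]
cover_tongue [(array([0.5144, 0.251 , 0.0682]), 0.63)]
cover_fin [(array([0.5151, 0.2814, 0.138 ]), 0.94)]
rest_toe [(array([0.5175, 0.2708, 0.0216]), 0.71)]
```

View pics/side3.png

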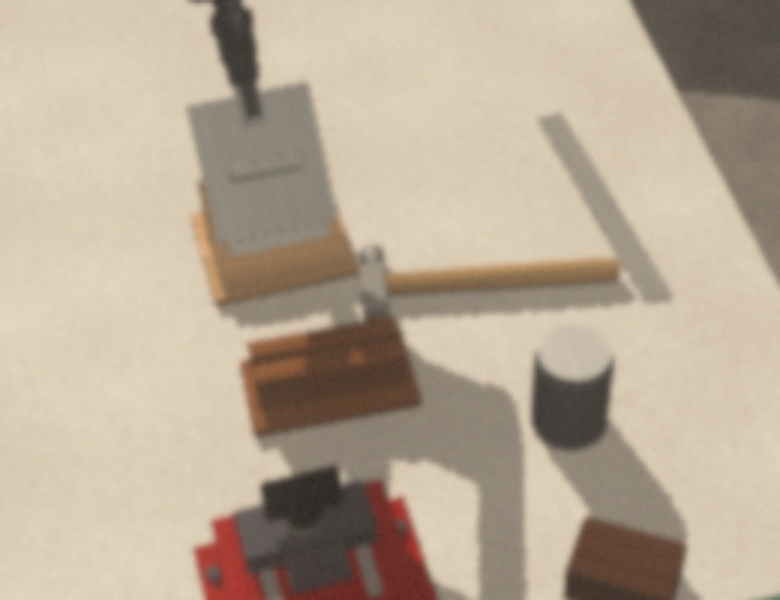

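```bash
python3 -m jog '[[0,3,-6,0,0,0],[-0.6,3.3,-7,0,0,0],[0,4,-8,0,0,0],[0,4,-7,0,0,-0.2],[0,2,-4.4,0,0,0],[0,0,0,0,0,0],[0,0,0,0,0,0]]';  python3 rest.py
```

```text
t: 9.98
tcp_pos: [0.512, 0.3513, 0.1195]
tcp_rot: [0.012, -0.028, 0.923, -0.383]
ft_force: [-0.0, 0.4, -3.0]
width: 0.081
grasp_force: 59.9
[0.512  0.3513 0.1195] ft [-0.   0.4 -3. ] [ 0.86  0.02 -0.01] 0.08110436725930158 [ 0.83  0.83  1.4  -0.53  1.53 -0.6 ]
target [0.5108 0.352  0.1123] delta mm [-1.2  0.7 -7.2] rotvec [0.08 0.08 0.12] n [ 0.045 -0.706  0.707] up [-0.045  0.706  0.707]
```

```bash
for i in 1 2 3; do python3 -m jog '[[-0.3,0,-1,0,0,0],[0,0,-1,0,0,0],[0,0,0,0,0,0]]' | egrep 'pos|force'; done
```

```text
tcp_pos: [0.5119, 0.3513, 0.1182]
ft_force: [0.2, 0.0, -3.2]
grasp_force: 59.9
tcp_pos: [0.5116, 0.3512, 0.1161]
ft_force: [-0.3, -0.6, -4.1]
grasp_force: 59.9
tcp_pos: [0.5112, 0.3512, 0.1139]
ft_force: [-0.6, -0.6, -3.4]
grasp_force: 59.8
```

```bash
for i in 1 2 3; do python3 -m jog '[[0,0,-1,0,0,0],[0,0,-1,0,0,0],[0,0,0,0,0,0]]' | egrep 'pos|ft_force'; done
```

```text
tcp_pos: [0.5113, 0.3513, 0.1127]
ft_force: [-0.9, 0.2, 1.7]
tcp_pos: [0.5114, 0.3515, 0.1125]
ft_force: [-3.3, 1.4, 11.9]
tcp_pos: [0.5114, 0.3515, 0.1125]
ft_force: [-5.7, 1.5, 21.8]
```

```bash
python3 -m jog '[[0,0,2,0,0,0],[0,0,2,0,0,0],[0,0,0,0,0,0]]' | egrep 'pos|ft_force'; python3 -m jog '[[0,0,0,0,0,0],[0,0,0,0,0,0],[0,0,0,0,0,0],[0,0,0,0,0,0]]' 0.45; python3 -m jog '[[-0.5,7,7,0,0,0],[-0.5,10,10,0,0,0],[-1,15,15,0,0,0],[-1,20,20,0,0,0],[0,15,20,0,0,0],[0,0,20,0,0,0],[0,0,0,0,0,0]]' 1
python3 - <<'E'
from h import *
s,r=state();print(s["joint_positions"].round(2))
for c in("top","side"):
    p,d=snapshot(c);X=cloud(c,d);cv2.imwrite(f"pics/{c}4.png",p);np.save(f"pics/{c}4.npy",d)
    for k in "cover_mid cover_tongue cover_fin".split():print(c,k,[(np.round(q["xyz"],4),round(q["conf"],2)) for q in spotter.pinpoint(c,k)[:1]])
    n0=np.array([.045,-.706,.707]);toe=np.array([.516,.2705,.025])
    h=(X-toe)@n0; up=(X-toe)@np.array([-.045,.706,.707]); lat=(X-toe)@np.array([.998,.0637,0])
    m=(d>0)&(up>.03)&(up<.12)&(abs(lat)<.07)
    pf=m&(abs(h-.008)<.004)&(abs(up-.075)>.015);p=X[pf]
    o=p.mean(0);n=np.linalg.svd(p-o,full_matrices=False)[2][2];n*=np.sign(n[2]);print("plate n",n.round(3),"h",np.median(h[pf]).round(4),"lat",lat[pf].min().round(3),lat[pf].max().round(3))
    ff=m&(h>.03)&(h<.056);print("fin n",ff.sum(),"h",h[ff].max(),"lat",lat[ff].min(),lat[ff].max(),"up",np.percentile(up[ff],[2,50,98]))
    top=m&(h>.045)&(h<.056);print("fintop",top.sum(),rect(np.stack([lat[top],up[top]],-1)))
E
```

```text
tcp_pos: [0.5114, 0.3513, 0.1126]
ft_force: [-2.4, 1.0, 4.1]
t: 12.07
tcp_pos: [0.5114, 0.3513, 0.1118]
tcp_rot: [0.013, -0.028, 0.923, -0.383]
ft_force: [-0.0, -0.4, 0.3]
width: 0.45
grasp_force: 0.0
t: 12.65
tcp_pos: [0.5095, 0.4211, 0.2094]
tcp_rot: [0.016, -0.027, 0.924, -0.38]
ft_force: [1.1, -1.2, 0.5]
width: 0.996
grasp_force: 0.0
[ 0.89  0.79  1.23 -0.51  1.72 -0.65]
top cover_mid [(array([0.5123, 0.3198, 0.077 ]), 0.72)]
top cover_tongue [(array([0.5123, 0.2687, 0.0252]), 0.97)]
top cover_fin [(array([0.5148, 0.2944, 0.1059]), 0.59)]
plate n [ 0.046 -0.705  0.707] h 0.0081 lat -0.061 0.058
fin n 340 h 0.05287499470443012 lat -0.036070158954168735 0.03348883635635695 up [0.07172895 0.08116732 0.08346996]
fintop 222 [-1.5 77.9 14.3 68.9 88.9]
side cover_mid [(array([0.5123, 0.3203, 0.0834]), 0.97)]
side cover_tongue [(array([0.5143, 0.2683, 0.0288]), 0.95)]
side cover_fin [(array([0.5153, 0.2925, 0.1   ]), 0.9)]
plate n [ 0.047 -0.704  0.708] h 0.0087 lat -0.066 0.063
fin n 102 h 0.05583110979708402 lat -0.03576720898357636 0.03481739139444326 up [0.0680434  0.07387456 0.07962182]
fintop 96 [-0.2 73.9 11.8 69.9 89.9]
```

```bash
python3 -m jog '[[0,0,30,6.4,0.41,0],[0,-20,30,6.4,0.41,0],[0,-40,20,6.4,0.41,0],[0,-40,10,6.4,0.41,0],[0,-40,0,6.4,0.41,0],[0,-40,0,6.4,0.41,0],[0,-40,0,6.4,0.41,0],[0,0,0,0,0,-5]]' |grep tcp
for i in 1 2 3; do python3 -m jog '[[0,0,0,0,0,-7],[0,0,0,0,0,-7],[0,0,0,0,0,-7],[0,0,0,0,0,-7],[0,0,0,0,0,-7],[0,0,0,0,0,-7],[0,0,0,0,0,-7],[0,0,0,0,0,-7]]' |grep tcp; done
python3 -m jog '[[0,0,0,0,0,-7],[0,0,0,0,0,0]]' |grep tcp
cat > fin.py <<'E'
from h import *
s,r=state();t=s["tcp_pos"];print(t.round(4),"ft",s["ft_force"].round(1),s["ft_torque"].round(2),s["width"],s["joint_positions"].round(2))
T=R.from_euler('ZX',[3.65,-45],degrees=True).as_matrix()
Rt=np.stack([T[:,0],-T[:,2],T[:,1]],1)
toe=np.array([.515,.2703,.025])
for off in(60,0):
    tg=toe+.0755*T[:,2]-.038*T[:,1]+(.0187-off/1e3)*T[:,1]
    print(off,"target",tg.round(4),"delta mm",((tg-t)*1e3).round(1),"rotvec",np.degrees(R.from_matrix(Rt@r.T).as_rotvec()).round(2))
E
python3 fin.py
```

```text
tcp_pos: [0.5088, 0.1893, 0.2932]
tcp_rot: [-0.0, 0.015, 1.0, -0.0]
tcp_pos: [0.508, 0.2007, 0.2923]
tcp_rot: [-0.001, 0.484, 0.875, -0.001]
tcp_pos: [0.508, 0.2007, 0.2923]
tcp_rot: [-0.001, 0.838, 0.545, -0.001]
tcp_pos: [0.508, 0.2007, 0.2923]
tcp_rot: [-0.001, 0.996, 0.088, -0.0]
tcp_pos: [0.508, 0.2007, 0.2923]
tcp_rot: [-0.001, 1.0, 0.028, -0.0]
[0.508  0.2007 0.2923] ft [-0.6  0.8  0.5] [-0.   -0.02  0.02] 0.9976786898670675 [0.35 0.24 1.75 0.   1.16 1.87]
60 target [0.5152 0.2676 0.1345] delta mm [   7.2   66.9 -157.9] rotvec [44.8   2.65  0.41]
0 target [0.5125 0.31   0.092 ] delta mm [   4.5  109.2 -200.3] rotvec [44.8   2.65  0.41]
```

```bash
python3 -m jog '[[1,-4,-20,6.4,0.38,0.06],[1,0,-22,6.4,0.38,0.06],[1,10,-24,6.4,0.38,0.06],[1,15,-24,6.4,0.38,0.06],[1,18,-24,6.4,0.38,0.06],[1,18,-24,6.4,0.38,0.06],[1,10,-20,6.4,0.38,0.06],[0,0,0,0,0,0]]' 0.6 |grep tcp
python3 -m jog '[[0,0,0,0,0,0]]' |grep tcp
python3 fin.py
```

```text
tcp_pos: [0.5118, 0.2668, 0.1271]
tcp_rot: [-0.384, 0.923, 0.03, -0.016]
tcp_pos: [0.5139, 0.2669, 0.1321]
tcp_rot: [-0.381, 0.924, 0.031, -0.014]
[0.5139 0.2669 0.1321] ft [0.9 0.9 0.6] [-0.37 -0.07 -0.03] 0.6006701417618644 [0.08 0.58 1.93 1.04 0.95 0.81]
60 target [0.5152 0.2676 0.1345] delta mm [1.3 0.7 2.4] rotvec [ 0.15 -0.11 -0.19]
0 target [0.5125 0.31   0.092 ] delta mm [ -1.4  43.1 -40.1] rotvec [ 0.15 -0.11 -0.19]
```

```bash
python3 -m jog '[[1,2,1,0,0,-0.2],[-0.4,7,-7,0,0,0],[-0.5,9,-9,0,0,0],[-0.5,9,-9,0,0,0],[-0.5,8,-8,0,0,0],[-0.5,5,-5,0,0,0],[0,3.1,-3.1,0,0,0],[0,0,0,0,0,0]]' |egrep 'tcp|force'
python3 fin.py
```

```text
tcp_pos: [0.5131, 0.312, 0.0938]
tcp_rot: [-0.383, 0.923, 0.03, -0.011]
ft_force: [0.5, -0.4, 0.0]
grasp_force: 0.0
[0.5131 0.312  0.0938] ft [ 0.5 -0.4  0. ] [-0.34 -0.06  0.03] 0.5997216446719862 [0.16 0.66 1.93 1.15 0.88 0.75]
60 target [0.5152 0.2676 0.1345] delta mm [  2.1 -44.4  40.7] rotvec [-0.02  0.14 -0.04]
0 target [0.5125 0.31   0.092 ] delta mm [-0.6 -2.  -1.7] rotvec [-0.02  0.14 -0.04]
```

```bash
python3 -m jog '[[-0.5,-1.9,-1.7,0,0.1,0],[0,0,0,0,0,0]]' |egrep 'tcp|force'
python3 -m jog '[[0,0,0,0,0,0],[0,0,0,0,0,0],[0,0,0,0,0,0],[0,0,0,0,0,0],[0,0,0,0,0,0],[0,0,0,0,0,0]]' 0 80
python3 fin.py
```

```text
tcp_pos: [0.5134, 0.3089, 0.0927]
tcp_rot: [-0.383, 0.923, 0.029, -0.011]
ft_force: [-0.5, -0.6, -0.4]
grasp_force: 0.0
t: 17.97
tcp_pos: [0.5138, 0.3087, 0.0931]
tcp_rot: [-0.383, 0.923, 0.029, -0.011]
ft_force: [0.2, -6.0, 1.9]
width: 0.128
grasp_force: 78.2
[0.5138 0.3087 0.0931] ft [ 0.2 -6.   1.9] [-0.69  0.06  0.08] 0.1282021096919746 [0.16 0.66 1.93 1.15 0.88 0.75]
60 target [0.5152 0.2676 0.1345] delta mm [  1.4 -41.1  41.4] rotvec [-0.01  0.15  0.07]
0 target [0.5125 0.31   0.092 ] delta mm [-1.3  1.2 -1. ] rotvec [-0.01  0.15  0.07]
```

```bash
python3 -m jog '[[0,-1,3,0,0,0],[0,-2,6,0,0,0],[0,-5,12,0,0,0],[0,-8,18,0,0,0],[0,-10,24,0,0,0],[0,-15,26,0,0,0],[0,-15,26,0,0,0],[0,-10,15,0,0,0]]' |egrep 'tcp|force|width'
python3 -m jog '[[0,0,0,0,0,0],[0,0,0,0,0,0]]' |egrep 'tcp|force|width'
cat > house.py <<'E'
from h import *
import sys
# usage: theta  tip_x tip_y tip_z(above deck) [mm, housing frame] ; optional refs
H=np.array([.4893,-.189,.055]);YAW=3.5
A=dict(a=.0209,b=.0755,c=-.001)
def tip(r,t): return t+A["a"]*r[:,2]+A["b"]*r[:,1]+A["c"]*r[:,0]
if __name__=="__main__":
    s,r=state();t=s["tcp_pos"];Z=R.from_euler('z',YAW,degrees=True).as_matrix()
    hp=Z.T@(tip(r,t)-H)*1e3; c=-r[:,1];print("tcp",t.round(4),"tip(h)",hp.round(1),"tilt",np.degrees(np.arcsin(c[2])).round(2),"yaw",np.degrees(np.arctan2(r[1,0],r[0,0])).round(2),"ft",s["ft_force"].round(1),s["ft_torque"].round(2),"j",s["joint_positions"].round(2),s["t"])
    for a in sys.argv[1:]:
        th,x,y,z=map(float,a.split(","))
        T=R.from_euler('ZX',[YAW,-(90-th)],degrees=True).as_matrix();Rt=np.stack([T[:,0],-T[:,2],T[:,1]],1)
        tg=H+Z@np.array([x,y,z])/1e3; tg=tg-(tip(Rt,np.zeros(3)))
        print(a,"delta",((tg-t)*1e3).round(1),"rotvec",np.degrees(R.from_matrix(Rt@r.T).as_rotvec()).round(2))
E
python3 house.py 18,0,-100,40 18,0,-110,6 18,0,-132,2
python3 - <<'E'
from h import *
import house
s,r=state();t=s["tcp_pos"];print("pred tip",house.tip(r,t).round(4), "pred mid",(house.tip(r,t)-.004*r[:,2]-.075*r[:,1]).round(4))
for c in("top","side"):
    p,d=snapshot(c)
    for k in "cover_mid cover_tongue cover_fin".split():print(c,k,[(np.round(q["xyz"],4),round(q["conf"],2)) for q in spotter.pinpoint(c,k)[:1]])
E
```

```text
tcp_pos: [0.5139, 0.242, 0.2263]
tcp_rot: [-0.383, 0.923, 0.03, -0.01]
ft_force: [0.2, 0.0, -3.4]
width: 0.129
grasp_force: 78.3
tcp_pos: [0.5139, 0.2427, 0.2242]
tcp_rot: [-0.383, 0.923, 0.03, -0.01]
ft_force: [-0.0, -0.7, -4.0]
width: 0.124
grasp_force: 78.3
tcp [0.5139 0.2427 0.2242] tip(h) [ 50.2 390.8 101. ] tilt 45.0 yaw 3.56 ft [-0.  -0.7 -4. ] [-0.71 -0.02  0.05] j [0.03 0.42 1.91 0.93 1.08 0.96] 18.8
18,0,-100,40 delta [ -21.4 -466.2  -86. ] rotvec [-26.96  -1.4   -0.12]
18,0,-110,6 delta [ -20.8 -476.2 -120. ] rotvec [-26.96  -1.4   -0.12]
18,0,-132,2 delta [ -19.5 -498.1 -124. ] rotvec [-26.96  -1.4   -0.12]
pred tip [0.5156 0.2041 0.156 ] pred mid [0.5122 0.2542 0.2119]
top cover_mid [(array([0.5134, 0.2532, 0.2099]), 0.59)]
top cover_tongue [(array([0.5136, 0.2039, 0.158 ]), 0.72)]
top cover_fin [(array([0.5143, 0.2326, 0.233 ]), 0.85)]
side cover_mid [(array([ 0.746 ,  0.0277, -0.0016]), 0.71)]
side cover_tongue [(array([0.5121, 0.2036, 0.1576]), 0.6)]
side cover_fin [(array([0.5126, 0.233 , 0.2325]), 0.95)]
```

```bash
python3 -m jog '[[-1.3,-12,12,0,0,0],[-1.3,-20,12,0,0,0],[-1.3,-28,8,0,0,0],[-1.3,-32,0,0,0,0],[-1.3,-34,0,0,0,0],[-1.3,-34,0,0,0,0],[-1.3,-34,0,0,0,0],[-1.3,-34,0,0,0,0]]' |egrep 'tcp|ft|width'
python3 -m jog '[[-1.3,-34,0,-3.4,-0.18,0],[-1.3,-34,0,-3.4,-0.18,0],[-1.3,-34,0,-3.4,-0.18,0],[-1.3,-34,0,-3.4,-0.18,0],[-1.3,-34,0,-3.4,-0.18,0],[-1.3,-32,0,-3.4,-0.18,0],[-1.3,-23,-5,-3.4,-0.18,0],[-1.3,-13,-10,-3.2,-0.14,0]]' |egrep 'tcp|ft|width'
python3 -m jog '[[-0.6,0,-15,0,0,0],[0,0,-22,0,0,0],[0,0,-22,0,0,0],[0,0,-22,0,0,0],[0,0,-15,0,0,0],[0,0,0,0,0,0],[0,0,0,0,0,0]]' |egrep 'tcp|ft|width'
sed -i 's/c=-.001/c=-.0018/' house.py
python3 house.py 18,0,-110,6 18,0,-132,2
python3 - <<'E'
from h import *
import house
s,r=state();t=s["tcp_pos"];print("pred tip",house.tip(r,t).round(4), "pred mid",(house.tip(r,t)-.004*r[:,2]-.075*r[:,1]).round(4))
for c in("top","side"):
    p,d=snapshot(c);cv2.imwrite(f"pics/{c}5.png",cv2.resize(p[140:,220:] if c=="top" else p[180:,130:330],None,fx=2.5,fy=2.5))
    for k in "cover_mid cover_tongue cover_fin seat housing".split():print(c,k,[(np.round(q["xyz"],4),round(q["conf"],2)) for q in spotter.pinpoint(c,k)[:1]])
    X=cloud(c,d);x,y,z=X[...,0],X[...,1],X[...,2];T=(d>0)&(z>.069)&(z<.08)&(y<-.29)&(y>-.36)&(abs(x-.49)<.1)
    l=X[T];Z=R.from_euler('z',3.5,degrees=True).as_matrix();q=(l-house.H)@Z*1e3;print("ledge h-frame",len(q),np.percentile(q,[1,99],axis=0).round(1))
E
```

```text
tcp_pos: [0.5027, 0.0138, 0.2547]
tcp_rot: [-0.383, 0.923, 0.03, -0.011]
ft_force: [0.4, 0.1, -3.6]
width: 0.125
tcp_pos: [0.4936, -0.2257, 0.2407]
tcp_rot: [-0.154, 0.988, 0.03, -0.005]
ft_force: [1.0, 0.3, -3.6]
width: 0.124
tcp_pos: [0.4916, -0.2221, 0.1432]
tcp_rot: [-0.157, 0.987, 0.031, -0.008]
ft_force: [1.2, -1.0, -3.2]
width: 0.125
tcp [ 0.4916 -0.2221  0.1432] tip(h) [ -1.6 -98.5  44.9] tilt 18.11 yaw 3.6 ft [ 1.2 -1.  -3.2] [-0.31 -0.04  0.02] j [-0.58  0.51  1.78  0.28  1.08  0.76] 21.1167
18,0,-110,6 delta [  2.2 -11.3 -39. ] rotvec [-0.09 -0.3  -0.1 ]
18,0,-132,2 delta [  3.5 -33.3 -43. ] rotvec [-0.09 -0.3  -0.1 ]
pred tip [ 0.4937 -0.2874  0.0999] pred mid [ 0.4894 -0.2175  0.127 ]
top cover_mid [(array([ 0.4879, -0.2201,  0.1244]), 0.88)]
top cover_tongue [(array([ 0.4903, -0.2829,  0.0995]), 0.58)]
top cover_fin [(array([ 0.4934, -0.23  ,  0.1564]), 0.67)]
top seat []
top housing [(array([ 0.4875, -0.1905,  0.0017]), 0.68)]
ledge h-frame 431 [[ -73.8 -146.8   15.1]
 [  73.1 -122.2   23.2]]
side cover_mid [(array([ 0.494 , -0.2181,  0.1271]), 0.64)]
side cover_tongue [(array([ 0.4918, -0.2931,  0.1045]), 0.93)]
side cover_fin []
side seat [(array([ 0.4896, -0.2454,  0.0562]), 0.68)]
side housing []
ledge h-frame 742 [[ -71.9 -150.6   14.3]
 [  72.5 -125.6   23.8]]
```

View pics/side5.png

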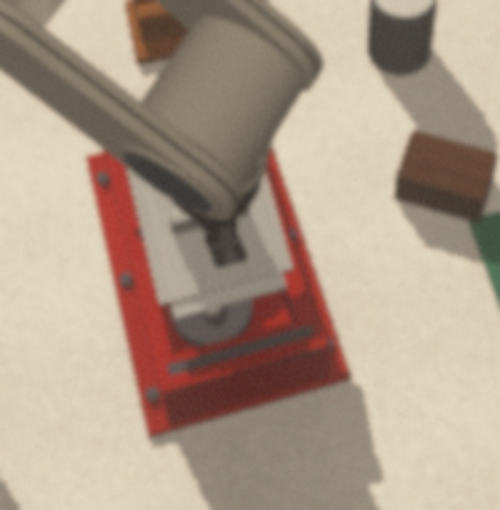

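```bash
sed -i 's/-.189,/-.1875,/' house.py
python3 -m jog '[[0.5,-3,-10,0,-0.3,0],[0.5,-4,-11,0,0,0],[0.5,-3,-10,0,0,0],[0.5,0,-6,0,0,0],[0,0,-3,0,0,0],[0,0,0,0,0,0],[0,0,0,0,0,0]]' |egrep 'ft|width'
python3 house.py 18,0,-112,4 18,0,-132,3
```

```text
ft_force: [-0.1, -0.4, -2.5]
width: 0.126
tcp [ 0.4939 -0.2326  0.1036] tip(h) [   0.2 -110.6    5.4] tilt 18.01 yaw 3.6 ft [-0.1 -0.4 -2.5] [-0.31 -0.05  0.03] j [-0.6   0.57  1.78  0.29  1.01  0.73] 22.3
18,0,-112,4 delta [ 0.1 -1.4 -1.4] rotvec [-0.01  0.08 -0.1 ]
18,0,-132,3 delta [  1.3 -21.3  -2.4] rotvec [-0.01  0.08 -0.1 ]
```

```bash
python3 -m jog '[[0.1,-2,-1.5,0,0,0],[0.2,-3,-1.2,0,0,0],[0.2,-4,0,0,0,0],[0.2,-3,0,0,0,0],[0,0,0,0,0,0]]' |egrep 'ft|width'
python3 house.py 
python3 -m jog '[[0.1,-2,0,0,0,0],[0.1,-2,0,0,0,0],[0,0,0,0,0,0]]' |egrep 'ft|width'
python3 house.py 18,0,-132,2
```

```text
ft_force: [-0.1, 0.2, -3.3]
width: 0.128
tcp [ 0.4951 -0.2457  0.1015] tip(h) [   0.6 -123.9    3.4] tilt 17.93 yaw 3.57 ft [-0.1  0.2 -3.3] [-0.33 -0.04 -0.03] j [-0.61  0.58  1.76  0.29  1.01  0.71] 22.7167
ft_force: [-0.6, -0.8, -2.8]
width: 0.125
tcp [ 0.495  -0.2492  0.1013] tip(h) [   0.4 -127.3    3.2] tilt 17.96 yaw 3.59 ft [-0.6 -0.8 -2.8] [-0.28 -0.08 -0.  ] j [-0.62  0.59  1.75  0.29  1.02  0.71] 22.9667
18,0,-132,2 delta [ 0.1 -4.7 -1.1] rotvec [ 0.03  0.13 -0.09]
```

Continue in small steps until it touches the wall.

```bash
for i in 1 2 3; do python3 -m jog '[[0.1,-1,-0.3,0,0,0],[0.1,-1,0,0,0,0],[0,0,0,0,0,0]]' |egrep 'ft_f'; python3 house.py|cut -c1-75; done
```

```text
ft_force: [-0.5, 0.3, -3.6]
tcp [ 0.4952 -0.2509  0.1009] tip(h) [   0.4 -129.     2.8] tilt 17.97 yaw 
ft_force: [0.3, -0.3, -3.4]
tcp [ 0.4954 -0.2529  0.1006] tip(h) [   0.5 -131.1    2.5] tilt 17.97 yaw 
ft_force: [-0.1, 0.9, -3.7]
tcp [ 0.4956 -0.255   0.1003] tip(h) [   0.6 -133.1    2.2] tilt 17.97 yaw
```

```bash
for i in 1 2 3 4; do python3 -m jog '[[0,-1,0,0,0,0],[0,0,0,0,0,0],[0,0,0,0,0,0]]' |egrep 'ft_f'; python3 house.py|cut -c1-75; done
```

```text
ft_force: [0.3, -0.2, -2.3]
tcp [ 0.4955 -0.2558  0.1004] tip(h) [   0.4 -133.9    2.2] tilt 17.98 yaw 
ft_force: [1.2, 0.9, -3.2]
tcp [ 0.4955 -0.2567  0.1003] tip(h) [   0.3 -134.9    2.1] tilt 17.98 yaw 
ft_force: [1.2, 4.5, -1.3]
tcp [ 0.4955 -0.2571  0.1005] tip(h) [   0.3 -135.2    2.2] tilt 18.05 yaw 
ft_force: [0.8, 8.4, 1.4]
tcp [ 0.4955 -0.2573  0.1006] tip(h) [   0.3 -135.3    2.3] tilt 18.14 yaw
```

```bash
python3 -m jog '[[0,2,0,0,0,0],[0,1,-0.5,0,0,0],[0,0,0,0,0,0]]' |egrep 'ft_f'; python3 house.py 18,0,-134,1.2 12,0,-134.3,1.2 6,0,-134.5,1.2 0,0,-134.5,1.2 0,0,-134.5,0
```

```text
ft_force: [0.0, -0.4, -3.2]
tcp [ 0.4955 -0.256   0.0997] tip(h) [   0.4 -134.2    1.6] tilt 17.92 yaw 3.62 ft [ 0.  -0.4 -3.2] [-0.37  0.    0.03] j [-0.63  0.59  1.75  0.28  1.02  0.7 ] 24.9667
18,0,-134,1.2 delta [-0.2  0.1 -0.3] rotvec [ 0.07  0.12 -0.12]
12,0,-134.3,1.2 delta [-0.5  3.9 -7.4] rotvec [-5.92 -0.25 -0.13]
6,0,-134.5,1.2 delta [ -0.6   7.1 -14.8] rotvec [-11.91  -0.63  -0.14]
0,0,-134.5,1.2 delta [ -0.8   9.7 -22.6] rotvec [-17.9   -1.    -0.14]
0,0,-134.5,0 delta [ -0.8   9.7 -23.8] rotvec [-17.9   -1.    -0.14]
```

```bash
python3 -m jog '[[0,1.3,-2.5,-2,-0.1,-0.1],[-0.2,1.3,-2.5,-2,-0.1,0],[-0.2,1.3,-2.4,-2,-0.1,0],[0,1.1,-2.4,-2,-0.1,0],[-0.2,1.1,-2.5,-2,-0.1,0],[0,1,-2.5,-2,-0.1,0],[0,0,0,0,0,0]]' |egrep 'ft_f';python3 house.py 6,0,-134.5,1.2 0,0,-134.5,1.2 0,0,-134.5,0
```

```text
ft_force: [-0.2, 0.6, -2.9]
tcp [ 0.4944 -0.2478  0.0847] tip(h) [  -0.3 -133.5    1.2] tilt 5.92 yaw 3.58 ft [-0.2  0.6 -2.9] [-0.08 -0.01  0.03] j [-0.53  0.55  1.84  0.12  0.81  0.89] 25.55
6,0,-134.5,1.2 delta [ 0.5 -1.1  0.2] rotvec [ 0.08 -0.08 -0.08]
0,0,-134.5,1.2 delta [ 0.3  1.5 -7.6] rotvec [-5.9  -0.45 -0.07]
0,0,-134.5,0 delta [ 0.3  1.5 -8.8] rotvec [-5.9  -0.45 -0.07]
```

```bash
python3 -m jog '[[0.3,0,-2.4,-2,-0.1,-0.1],[0,0.6,-2.6,-2,-0.1,0],[0,0.5,-2.4,-1.9,-0.2,0],[0,0,0,0,0,0]]' |egrep 'ft_f';python3 house.py 0,0,-134.5,0
for i in 1 2; do python3 -m jog '[[0,0,-0.6,0,0,0],[0,0,0,0,0,0]]' |egrep 'ft_f'; done; python3 house.py 0,0,-134.5,0
```

```text
ft_force: [0.2, 1.2, -3.5]
tcp [ 0.4947 -0.2469  0.0773] tip(h) [-1.000e-01 -1.351e+02  1.300e+00] tilt 0.07 yaw 3.45 ft [ 0.2  1.2 -3.5] [ 0.02  0.04 -0.05] j [-0.48  0.54  1.88  0.    0.72  1.03] 25.8833
0,0,-134.5,0 delta [ 0.   0.7 -1.4] rotvec [-0.06 -0.05  0.05]
ft_force: [-0.0, -0.6, -3.2]
ft_force: [-0.5, 0.2, -3.6]
tcp [ 0.4953 -0.248   0.0765] tip(h) [   0.4 -136.3    0.5] tilt 0.07 yaw 3.37 ft [-0.5  0.2 -3.6] [-0.01  0.04  0.  ] j [-0.49  0.55  1.88  0.    0.72  1.02] 26.2167
0,0,-134.5,0 delta [-0.6  1.8 -0.6] rotvec [-0.07  0.03  0.13]
```

```bash
python3 -m jog '[[-0.5,1.6,0,0,0,0],[0,0,0,0,0,0]]' |egrep 'ft_f'; for i in 1 2 3; do python3 -m jog '[[0,0,-0.6,0,0,0],[0,0,0,0,0,0]]' |egrep 'ft_f'; done; python3 house.py 0,0,-134.5,0
```

```text
ft_force: [0.6, -0.3, -4.2]
ft_force: [-2.0, 0.2, -2.4]
ft_force: [-2.2, -0.9, 1.7]
ft_force: [-4.5, 1.4, 8.8]
tcp [ 0.4948 -0.246   0.0756] tip(h) [  -0.  -134.2   -0.4] tilt 0.04 yaw 3.41 ft [-4.5  1.4  8.8] [0.33 0.5  0.05] j [-0.48  0.55  1.88  0.    0.72  1.03] 26.8833
0,0,-134.5,0 delta [-0.1 -0.2  0.3] rotvec [-0.04  0.03  0.09]
```

```bash
python3 -m jog '[[0,0,0.7,0,0,0],[0,0,0,0,0,0]]' |egrep 'ft_f'; python3 -m jog '[[0,0,0,0,0,0],[0,0,0,0,0,0],[0,0,0,0,0,0],[0,0,0,0,0,0],[0,0,0,0,0,0]]' 0.6;python3 -m jog '[[0,0,10,0,0,0],[0,0,15,0,0,0],[0,0,20,0,0,0],[0,0,25,0,0,0],[0,0,30,0,0,0],[0,0,20,0,0,0],[0,0,0,0,0,0]]' |egrep 'ft_f|tcp'
python3 - <<'E'
from h import *
import house
Z=R.from_euler('z',3.5,degrees=True).as_matrix()
for c in("top","side"):
    p,d=snapshot(c);cv2.imwrite(f"pics/{c}6.png",cv2.resize(p[140:,220:] if c=="top" else p[180:,130:330],None,fx=2.5,fy=2.5))
    for k in "cover_mid cover_tongue cover_fin knob_grip".split():print(c,k,[((Z.T@(np.array(q["xyz"])-house.H)*1e3).round(1),round(q["conf"],2)) for q in spotter.pinpoint(c,k)[:1]])
    X=cloud(c,d);q=(X-house.H)@Z*1e3
    m=(d>0)&(abs(q[...,2]-8)<3)&(abs(q[...,0])<64)&(q[...,1]>-122)&(q[...,1]<20);p=q[m]
    o=p.mean(0);n=np.linalg.svd(p-o,full_matrices=False)[2][2];print(c,"plate",len(p),o.round(1),(n*np.sign(n[2])).round(3),rect(p/1e3),np.percentile(p,[1,99],axis=0).round(1))
E
```

```text
ft_force: [-0.9, 0.3, 4.3]
t: 27.47
tcp_pos: [0.4948, -0.2459, 0.0753]
tcp_rot: [-0.0, 1.0, 0.03, 0.0]
ft_force: [-1.5, 0.1, 0.3]
width: 0.6
grasp_force: 0.0
tcp_pos: [0.4972, -0.2473, 0.2006]
tcp_rot: [0.002, 1.0, 0.03, 0.004]
ft_force: [0.7, 0.3, 0.0]
top cover_mid [(array([  1.5, -60.4,   2.4]), 0.72)]
top cover_tongue [(array([  -0.5, -129.6,    1.2]), 0.81)]
top cover_fin [(array([  0.9, -59.5,  34.7]), 0.92)]
top knob_grip [(array([ -0.8, 103.4,  67.6]), 0.66)]
top plate 2747 [  3.8 -41.8   8.6] [0.001 0.    1.   ] [  0.2 -51.5 140.5 120.1  89.8] [[ -58.7 -118.3    5.6]
 [  59.3   17.6   10.9]]
side cover_mid [(array([  2.1, -58.8,   2.8]), 0.71)]
side cover_tongue [(array([  -0.2, -134.8,    4.1]), 0.96)]
side cover_fin [(array([  1.8, -56.4,  34.8]), 0.91)]
side knob_grip [(array([ -1.5, 107.5,  65.3]), 0.43)]
side plate 1966 [ -0.4 -60.8   8.3] [-0.001  0.002  1.   ] [ -0.6 -50.8 124.8 141.9   0.5] [[ -57.8 -120.5    5.2]
 [  60.7   14.9   10.9]]
```

View pics/side6.png

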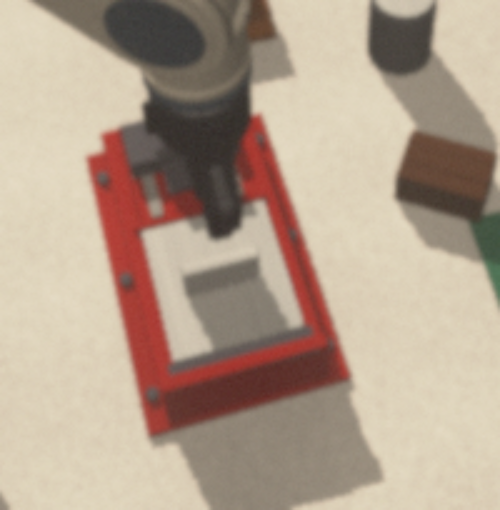

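```bash
python3 -m jog '[[-2,18,0,0,0,0],[-2,25,0,0,0,0],[-2,30,0,0,0,0],[-2,30,0,0,0,0],[-2,30,0,0,0,0],[-2,20,-10,0,0,0],[-1,10,-20,0,0,0],[0,0,0,0,0,0]]' |egrep 'ft_f'
python3 -m jog '[[0,0,0,0,0,0]]'; python3 house.py
```

```text
ft_force: [-1.2, -0.1, 0.1]
t: 29.3
tcp_pos: [0.481, -0.0826, 0.1647]
tcp_rot: [-0.001, 1.0, 0.03, -0.001]
ft_force: [0.4, 0.5, -0.6]
width: 0.599
grasp_force: 0.0
tcp [ 0.481  -0.0826  0.1647] tip(h) [-3.7 29.8 88.7] tilt 0.08 yaw 3.49 ft [ 0.4  0.5 -0.6] [0.03 0.03 0.02] j [-0.19  0.32  1.98  0.    0.84  1.31] 29.3
```

```bash
python3 -m jog '[[1.5,-1.2,-10,0,0,0],[0,0,-16,0,0,0],[0,0,-16,0,0,0],[0,0,-12,0,0,0],[0,0,-8,0,0,0],[0,0,0,0,0,0]]' |egrep 'ft_f|tcp'
python3 -m jog '[[0,0,0,0,0,0],[0,0,0,0,0,0],[0,0,0,0,0,0],[0,0,0,0,0,0],[0,0,0,0,0,0]]' 0 60; python3 house.py
```

```text
tcp_pos: [0.4827, -0.0849, 0.1021]
tcp_rot: [-0.001, 1.0, 0.029, -0.001]
ft_force: [0.4, -0.3, 0.9]
t: 30.22
tcp_pos: [0.4839, -0.0843, 0.1043]
tcp_rot: [-0.0, 1.0, 0.03, 0.001]
ft_force: [-1.2, 0.1, 6.6]
width: 0.151
grasp_force: 60.2
tcp [ 0.4839 -0.0843  0.1043] tip(h) [-1.  27.8 28.4] tilt 0.02 yaw 3.41 ft [-1.2  0.1  6.6] [-0.08  0.11 -0.05] j [-0.2   0.43  2.01  0.    0.7   1.31] 30.2167
```

```bash
python3 -m jog '[[0,0,0.8,0,0,4],[0,0,0,0,0,6],[0,0,0,0,0,6],[0,0,0,0,0,6],[0,0,0,0,0,6],[0,0,0,0,0,6],[0,0,0,0,0,6],[0,0,0,0,0,0]]' |egrep 'ft_f|tcp'; python3 house.py
python3 -m jog '[[0,0,0,0,0,6],[0,0,0,0,0,6],[0,0,0,0,0,6],[0,0,0,0,0,6],[0,0,0,0,0,0],[0,0,0,0,0,0]]' |egrep 'ft_f|tcp|width'; python3 house.py
```

```text
tcp_pos: [0.4838, -0.084, 0.1043]
tcp_rot: [-0.0, 0.928, 0.372, 0.001]
ft_force: [1.5, 0.7, -4.2]
tcp [ 0.4838 -0.084   0.1043] tip(h) [48.2 44.7 28.4] tilt -0.01 yaw 43.62 ft [ 1.5  0.7 -4.2] [ 0.16 -0.49  0.08] j [-0.2   0.43  2.    0.    0.71  0.61] 30.8833
tcp_pos: [0.4838, -0.0841, 0.1043]
tcp_rot: [-0.0, 0.833, 0.553, 0.0]
ft_force: [2.9, 1.1, -4.4]
width: 0.157
tcp [ 0.4838 -0.0841  0.1043] tip(h) [67.7 68.4 28.5] tilt -0.03 yaw 67.12 ft [ 2.9  1.1 -4.4] [ 0.18 -0.68  0.05] j [-0.2   0.43  2.    0.    0.71  0.2 ] 31.3833
```

```bash
python3 -m jog '[[0.2,-3,0,0,0,0],[0.4,-6,0,0,0,0],[0.5,-8,0,0,0,0],[0.5,-8,0,0,0,0],[0.5,-8,0,0,0,0],[0.4,-7,0,0,0,0],[0.3,-5,0,0,0,0],[0,0,0,0,0,0]]' |egrep 'ft_f|tcp|width'
python3 -m jog '[[0.1,-2,0,0,0,0],[0.1,-2,0,0,0,0],[0,0,0,0,0,0]]' |egrep 'ft_f|tcp|width'
python3 -m jog '[[0.1,-1,0,0,0,0],[0,-1,0,0,0,0],[0,0,0,0,0,0]]' |egrep 'ft_f|tcp|width'
```

```text
tcp_pos: [0.4866, -0.1309, 0.1043]
tcp_rot: [0.0, 0.832, 0.554, 0.0]
ft_force: [5.2, -0.3, -2.1]
width: 0.152
tcp_pos: [0.4867, -0.1331, 0.1043]
tcp_rot: [-0.001, 0.832, 0.554, 0.001]
ft_force: [5.9, 5.7, -2.1]
width: 0.158
tcp_pos: [0.4867, -0.1333, 0.1043]
tcp_rot: [-0.002, 0.833, 0.554, 0.001]
ft_force: [7.8, 16.2, 0.7]
width: 0.151
```

```bash
python3 -m jog '[[0,0.5,0,0,0,-5],[0,0,0,0,0,-6],[0,0,0,0,0,-6],[0,0,0,0,0,-6],[0,0,0,0,0,-6],[0,0,0,0,0,-6],[0,0,0,0,0,-6],[0,0,0,0,0,-6]]' |egrep 'ft_f|tcp'
python3 -m jog '[[0,0,0,0,0,-6],[0,0,0,0,0,-6],[0,0,0,0,0,-5],[0,0,0,0,0,0],[0,0,0,0,0,0]]' |egrep 'ft_f|tcp|width'; python3 house.py
```

```text
tcp_pos: [0.4866, -0.1333, 0.1043]
tcp_rot: [-0.002, 0.985, 0.174, 0.001]
ft_force: [6.5, 13.2, 0.2]
tcp_pos: [0.4866, -0.1333, 0.1043]
tcp_rot: [-0.002, 1.0, 0.029, 0.0]
ft_force: [7.2, 12.9, 0.3]
width: 0.153
tcp [ 0.4866 -0.1333  0.1043] tip(h) [ -1.4 -21.1  28.2] tilt 0.19 yaw 3.31 ft [ 7.2 12.9  0.3] [ 2.03 -1.26  0.01] j [-0.29  0.45  1.98  0.01  0.72  1.22] 33.6333
```

```bash
python3 -m jog '[[0,0,0,0,0,-1],[0,0,0,0,0,-1],[0,0,0,0,0,0]]' |egrep 'ft_f|tcp'; python3 house.py
python3 -m jog '[[-1,1.3,0,0,0,0],[0,0,0,0,0,0]]' |egrep 'ft_f|tcp|width'; python3 house.py
```

```text
tcp_pos: [0.4866, -0.1333, 0.1043]
tcp_rot: [-0.001, 1.0, 0.013, 0.0]
ft_force: [7.1, 13.9, -0.2]
tcp [ 0.4866 -0.1333  0.1043] tip(h) [ -3.9 -21.1  28.2] tilt 0.16 yaw 1.43 ft [ 7.1 13.9 -0.2] [ 2.22 -1.19  1.05] j [-0.29  0.45  1.98  0.    0.72  1.25] 33.8833
tcp_pos: [0.4866, -0.1331, 0.1044]
tcp_rot: [-0.0, 1.0, 0.013, 0.001]
ft_force: [9.2, 6.4, -5.4]
width: 0.154
tcp [ 0.4866 -0.1331  0.1044] tip(h) [ -3.7 -21.   28.4] tilt 0.03 yaw 1.53 ft [ 9.2  6.4 -5.4] [ 1.1  -1.47  1.04] j [-0.29  0.44  1.98  0.    0.72  1.25] 34.05
```

```bash
python3 -m jog '[[2.5,0.8,0,0,0,1.5],[0,0,0,0,0,0]]' |egrep 'ft_f|tcp|width'; python3 -m jog '[[0,0,0,0,0,0],[0,0,0,0,0,0],[0,0,0,0,0,0],[0,0,0,0,0,0],[0,0,0,0,0,0]]' 0.6 |egrep 'ft_f|tcp|width'
python3 -m jog '[[0,0,12,0,0,0],[0,0,20,0,0,0],[0,0,30,0,0,0],[0,0,35,0,0,0],[0,0,35,0,0,0],[0,0,30,0,0,0],[0,30,10,0,0,0],[0,35,0,0,0,0]]' |egrep 'ft_f|tcp|width'
python3 -m jog '[[0,35,0,0,0,0],[0,35,0,0,0,0],[0,35,0,0,0,0],[0,35,0,0,0,0],[0,20,0,0,0,0],[0,0,0,0,0,0]]' |egrep 'tcp'
python3 - <<'E'
from h import *
import house
Z=R.from_euler('z',3.5,degrees=True).as_matrix()
for c in("top","side"):
    p,d=snapshot(c);cv2.imwrite(f"pics/{c}7.png",cv2.resize(p[140:330,240:460] if c=="top" else p[180:380,130:330],None,fx=2.5,fy=2.5))
    for k in "cover_mid knob_grip".split():print(c,k,[((Z.T@(np.array(q["xyz"])-house.H)*1e3).round(1),round(q["conf"],2)) for q in spotter.pinpoint(c,k)[:1]])
    X=cloud(c,d);q=(X-house.H)@Z*1e3
    m=(d>0)&(abs(q[...,2]-8)<3)&(abs(q[...,0])<64)&(q[...,1]>-122)&(q[...,1]<-5);p=q[m]
    o=p.mean(0);n=np.linalg.svd(p-o,full_matrices=False)[2][2];print(c,"plate",len(p),o.round(1),(n*np.sign(n[2])).round(3),rect(p/1e3))
    m=(d>0)&(q[...,2]>70)&(q[...,2]<90)&(abs(q[...,0])<50)&(abs(q[...,1]-54)<30);print("bar h",m.sum(),rect(q[m]/1e3))
E
```

```text
tcp_pos: [0.4868, -0.1328, 0.1042]
tcp_rot: [-0.0, 1.0, 0.027, -0.001]
ft_force: [-1.1, -0.1, 5.3]
width: 0.154
tcp_pos: [0.4876, -0.1326, 0.1041]
tcp_rot: [-0.001, 1.0, 0.025, -0.0]
ft_force: [0.4, 0.4, -0.1]
width: 0.601
tcp_pos: [0.4898, -0.0686, 0.2798]
tcp_rot: [0.0, 1.0, 0.024, 0.004]
ft_force: [0.6, 0.3, -0.4]
width: 0.602
tcp_pos: [0.4875, 0.0957, 0.2761]
tcp_rot: [-0.001, 1.0, 0.027, 0.0]
top cover_mid [(array([  0.1, -61.1,   3.1]), 0.82)]
top knob_grip [(array([-0.3, 53. , 68.3]), 0.85)]
top plate 2497 [  0.5 -62.1   8.6] [ 0.    -0.003  1.   ] [  0.2 -63.5 120.1 116.9   0. ]
bar h 264 [-0.4 56.8 14.4 62.2 89.1]
side cover_mid [(array([ -0.3, -55.9,   4.6]), 0.59)]
side knob_grip [(array([ 1.6, 56.6, 66.4]), 0.8)]
side plate 1749 [ -0.  -69.3   8.3] [ 0.001 -0.001  1.   ] [ 2.000e+00 -6.340e+01  1.208e+02  1.164e+02  1.000e-01]
bar h 195 [ 1.  52.7 64.5 16.9  1. ]
```

View pics/top7.png

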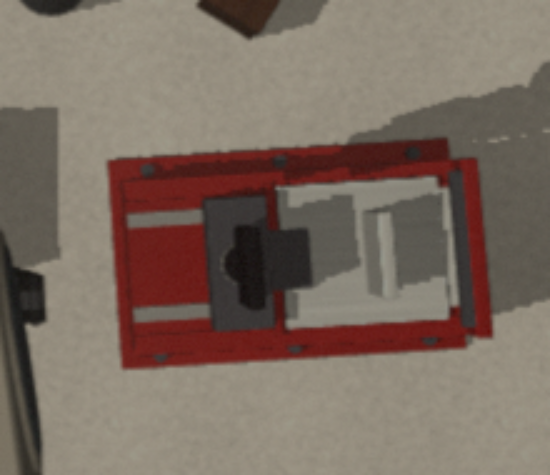

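The top view shows the cover flat under the ledge (460,245) and the keeper (290,258) over its free edge. The knob bar (252,265) lies across the housing.

```bash
python3 -c "
from cell import order
print(order.sign_off())"
```

```text
the job is handed in; nothing more can be done
None
```

The cover is back on the housing, flat and square with its tongue under the ledge. The clamp is slid to its stop over the free edge and the knob is tight again. I handed the job in about 36 s into the 72 s limit.

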